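Hang a jug for the handle test and start the timer

ROBOT

A 6-joint arm with a two-finger parallel gripper is mounted at the origin on the work surface. World frame = base frame: x ahead of the robot, y to its left, z up, the work surface at z = 0. Lengths are in m, angles in rad, forces in N, time in s.
With the tool pointing down it reaches from about 0.325 to 0.85 m from the base axis. Payload 4.4 kg.
Tool frame: the origin (TCP) lies midway between the tips of the shut fingers; the grasp point (between the pads) lies 19 mm behind it; z points along the fingers, y is the direction in which the jaws open and shut (so a half turn about z gives the same grasp; the last joint's range is limited). The gripper opens to 94 mm and grips with 3 to 60 N. Pads are 16 mm wide; open, the fingers measure 119 mm over their backs; the gripper's body (75 mm by 177 mm) begins 78 mm behind the grasp point.
Start: joints at [1.024, 0.207, 1.542, -0, 1.393, -0.15], TCP at [0.222, 0.53, 0.205] pointing down, gripper open.
Joint ranges: [-2.73, 2.73], [-0.86, 2.22], [0.23, 2.46], [-1.11, 4.25], [0.08, 2.63], [-2.82, 2.82]. Speed limits (rad/s): [2.79, 2.79, 3.14, 3.14, 3.14, 3.14].

INTERFACE

Orientations are given as a unit quaternion [x, y, z, w].
In Python, from rig import ctrl, optics gives the robot as it stands. The module is installed in compiled form; this text tells all that it offers.
- The arm moves only by the tool jog_arm, never from a script. Its argument "rows" is one flat list of numbers, 7 for each row, row after row: the shift along the world's x, y, z in cm, then the turn, a rotation vector about the world's x, y, z in rad, then the closure, from 0 (fully open) to 1 (shut). A call has 1 to 10 rows; each row is the pose to reach, as a shift and turn from the pose measured when the call began; what a row does not reach only later rows make up. A row lasts 1/10 s, in which the tool goes at most 50 mm and 8.59 degrees, less where a joint would pass 70% of its speed; a pose out of reach is approached as far as the arm can. A call with a gripper value outside its range is refused whole. The fingers move at their own pace and stop on an object; the grip force is fixed at half the most. Time passes only in rows, so rows that repeat a pose let the fingers close. It gives the time, the measured TCP pose, the force and the opening at its end, in the units of the state.
- ctrl.get_state(): the state, without advancing time (a new reading comes with each control period).
- optics.camera(name): name is "scene" or "top" or "wrist"; returns the picture (420x560x3 uint8, blue, green, red); there is no depth.
- optics.camera_model(name): a dict with "mtx" (3x3 intrinsics, pixels), "origin" and "orientation" of the camera in the world. Camera axes: x right, y down, z forward; pixel columns grow to the right and rows downward; lengths in m; the calibration is good to about 2 mm. A picture is of the moment at which its call begins: read the wrist's pose just before it. camera_model takes no time and is no camera call; for the wrist camera it gives the pose at the moment of the call.
- ctrl.close_job(): hands the job in, once; it reports no verdict.
The state is a dict: "time_s": time; "qpos": joint angles; "qvel": joint speeds; "effort": joint torques, N m; "eef_pos": TCP position; "eef_rot": TCP orientation; "force": force on the tool from outside, world axes, zero at the start; "torque": the same for the moment, N m; "finger_gap": opening from 0.0 (shut) to 1.0 (fully open).
Only numpy, scipy, OpenCV 4.12 (cv2) and the standard library are available. Lean on these libraries where they do the work, as an engineer would, in place of code of your own. Each camera call takes 0.05 s, during which the arm holds its last target.

TASK

Take the jug with the handle out of the black crate and hang it by its handle on the hook of the test stand, so that it hangs freely. Once it hangs still, press the start button of the test timer. Leave the two plain bottles standing in the crate.

Things in the scene. Friction and masses are not known exactly. Their poses are not given: they have to be found in the camera images.
- jug: White blow-moulded jug, 200 mm tall, with a screw cap and a side handle, closed and weighted (0.28 to 0.46 kg, centre of mass on its axis, about 74 mm up); starts upright in the crate. Origin: centre of its underside; z up its axis, x towards the handle. Round body 90 mm across up to z = 95 mm, then a cone narrowing to 34 mm at z = 150 mm.
- jug_cap (a point): Centre of the jug's round cap, on the jug's axis at z = 182 mm. The cap is 40 mm across and reaches from z = 165 to 200 mm; it can be gripped from above. Below it the neck is 32 mm across.
- jug_loop (a point): Middle of the opening between body and handle: x = 47, y = 0, z = 128 mm in the jug's frame. The opening runs through along the jug's y; here it is 35 mm wide (x = 28 to 63 mm), and its roof (underside of the upper bar) is 23 mm higher.
- jug_handle (a point): Centre of the outer upper corner of the handle: x = 65, y = 0, z = 153 mm in the jug's frame. The handle is a 14 mm thick round bar in the jug's x-z plane: level from the neck at z = 158 mm (underside 151), down at x = 70 mm from z = 148 to 110 mm, slanting back to the body at z = 88 mm. Hung by it the jug tilts about 30 degrees, handle side up, lowest edge 75 mm up; let go upright it swings about 5 s.
- stand: Handle-test stand, fixed: steel foot plate 130 x 130 x 10 mm, upright of 40 x 40 mm aluminium profile, 266 mm tall, hook of 16 mm round bar, coated black. Origin: centre of the upright, on the table; z up, x level along the hook from upright to tip. The hook's bar runs level, its centre 250 mm above the table, to x = 105 mm, then turns up.
- hook_seat (a point): Top of the level part of the hook's bar, 85 mm from the stand's origin along its x, 258 mm above the table: where a handle should hang. Axes as the stand's.
- hook_tip (a point): Centre of the bar at the end of the upturned tip of the hook, 120 mm from the stand's origin along its x, 264 mm above the table. The rounded end reaches 8 mm farther: 272 mm high, 128 mm out.
- crate: Black vented plastic crate, 200 x 300 mm and 85 mm high, open above, walls 5 mm (rims 10 mm), floor 6 mm thick, fixed to the table. Origin: centre of its underside; y along its long side, z up. The jug and the two plain bottles stand in it in a row along its y, about 96 mm apart, in any order.
- bottle_a: Plain white bottle without a handle, to stay standing in the crate: 58 mm across, 105 mm tall, open neck 25 mm across. Origin: centre of its underside, z up.
- bottle_b: A second plain bottle, the same as the first.
- start_top (a point): Middle of the top of the white round start button (28 mm across) on top of the grey test timer, a box 100 x 80 mm and 47 mm high, fixed to the table. The button is pressed straight down.
- start (a joint): Travel of the start button, m: 0 out, 0.006 fully pressed (springs back when let go; fully down takes 5 N). Pressed past 0.004 it starts the timer.
- cutter: Black and red snap-off cutter, 130 x 22 x 19 mm, lying on the table; not needed. Origin: centre of its underside, x along its length.

How it is judged:
On the way, in this order (a step that is already met when the one before it is completed fails the run):
1. the jug hangs by its handle on the hook, let go and still (x of jug_loop in the frame of stand between 0.035 and 0.12 m and y of jug_loop in the frame of stand between -0.03 and 0.03 m and z of jug_loop in the frame of stand between 0.205 and 0.26 m and contact force between jug and stand above 1 N and contact force between jug and the fingers below 0.1 N and linear speed of jug below 0.06 m/s and angular speed of jug below 0.6 rad/s), for 0.4 s.
2. the start button is pressed while the jug hangs there (value of joint start above 0.004 m and x of jug_loop in the frame of stand between 0.035 and 0.12 m and y of jug_loop in the frame of stand between -0.03 and 0.03 m and z of jug_loop in the frame of stand between 0.205 and 0.26 m and contact force between jug and stand above 1 N and contact force between jug and the fingers below 0.1 N), for 0.05 s.
At the end, for the whole second after the job is handed in: The jug hangs at rest by its handle on the level part of the hook, let go (the middle of the handle opening within 30 mm sideways of the bar, between upright and tip), the start button has been pressed and let go, and both plain bottles stand upright (within 0.3 rad) in the crate (all of step 1 and angle between each of bottle_a, bottle_b's own z axis and vertical below 0.3 rad and x of bottle_a in the frame of crate between -0.1 and 0.1 m and y of bottle_a in the frame of crate between -0.15 and 0.15 m and x of bottle_b in the frame of crate between -0.1 and 0.1 m and y of bottle_b in the frame of crate between -0.15 and 0.15 m and value of joint start below 0.002 m); the robot touches nothing.
It fails at once if a plain bottle is knocked over (angle between any of bottle_a, bottle_b's own z axis and vertical above 0.6 rad).
It also fails if it takes over 62 s, if anything falls off the work surface, if the arm or the gripper's body presses on something with over 40 N, if the wrist force passes 120 N, or if a joint passes its speed limit or range.

## Working session

There is one attempt and no reset: what is moved stays moved. The work goes in short steps, Python scripts to look and compute and a tool call to move; the robot and the scene stay as the last step left them, time stands still between calls to the robot, and variables do not carry over. Pictures are saved under pics/ and viewed, and the job is handed in when it is done.

Besides the shell and the picture viewer there is one more tool, called after "Emit:" by a JSON object that holds its "name" and its "arguments". jog_arm: Moves the arm, as the interface text tells. Its arguments: {"type":"object","properties":{"rows":{"type":"array","items":{"type":"number"}}},"required":["rows"]}

```bash
mkdir -p pics; python3 - <<'E'
from rig import ctrl, optics
import cv2
for n in ["scene","top","wrist"]:
    cv2.imwrite(f"pics/{n}0.png",optics.camera(n))
    m=optics.camera_model(n); print(n,m)
print(ctrl.get_state())
E
```

```text
scene {'mtx': array([[384.49816397,   0.        , 287.38164673],
       [  0.        , 384.49816397, 211.43573121],
       [  0.        ,   0.        ,   1.        ]]), 'origin': array([ 0.93343438, -0.53621002,  0.97956881]), 'orientation': array([ 0.91365659,  0.24772644, -0.07507011, -0.31341302])}
top {'mtx': array([[406.73995965,   0.        , 276.10544237],
       [  0.        , 406.73995965, 215.2120602 ],
       [  0.        ,   0.        ,   1.        ]]), 'origin': array([ 0.39484588, -0.00420528,  1.30571551]), 'orientation': array([ 0.70564283, -0.70247981,  0.06832152, -0.06262982])}
wrist {'mtx': array([[361.76419394,   0.        , 281.16379967],
       [  0.        , 361.76419394, 206.94032839],
       [  0.        ,   0.        ,   1.        ]]), 'origin': array([0.14382904, 0.5620585 , 0.38334175]), 'orientation': array([0.82374859, 0.54785447, 0.07963342, 0.12227945])}
{'time_s': 0.15, 'qpos': array([ 1.02347900e+00,  2.07271663e-01,  1.54257508e+00, -3.49822329e-05,
        1.39349617e+00, -1.50484621e-01]), 'qvel': array([ 4.35040873e-04, -7.36308483e-06, -5.15402609e-03,  5.03020056e-04,
        2.69703418e-03,  1.64247239e-03]), 'effort': array([ 6.79654586e-04, -3.71315432e+01, -2.81813586e+01,  6.96652103e-02,
        3.27095494e-02, -8.11676887e-05]), 'eef_pos': array([0.22193121, 0.52978754, 0.20455468]), 'eef_rot': array([ 1.97113886e-01,  9.80380207e-01, -8.28290666e-04, -2.83000618e-04]), 'force': array([-0.51653757,  0.2498766 ,  0.76752072]), 'torque': array([-0.07799474, -0.02751622, -0.02920214]), 'finger_gap': 0.999786414140949}
```

View pics/scene0.png

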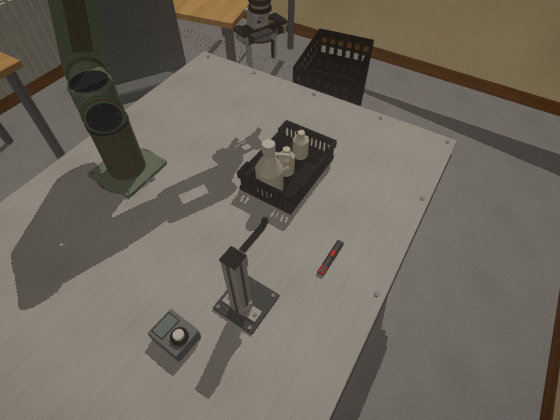

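View pics/top0.png

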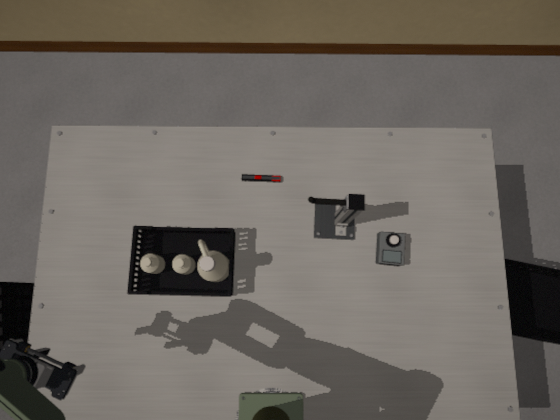

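View pics/wrist0.png

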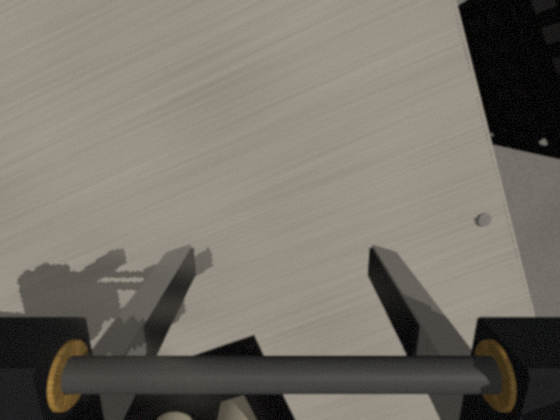

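The top view shows the jug cap near (207,261) with its handle towards (202,243). The plain bottles are at (151,263) and (182,264), the stand top at (356,202) with its hook tip at (312,200), and the button at (393,240). I'll enlarge these areas to measure them.

```bash
python3 - <<'E'
import cv2,numpy as np
t=cv2.imread("pics/top0.png"); s=cv2.imread("pics/scene0.png")
g=lambda im:np.clip((im/255.)**0.6*255,0,255).astype('uint8')
a=cv2.resize(g(t[215:305,120:250]),None,fx=6,fy=6,interpolation=cv2.INTER_CUBIC)
b=cv2.resize(g(t[180:280,290:420]),None,fx=6,fy=6,interpolation=cv2.INTER_CUBIC)
c=cv2.resize(g(s[115:215,230:340]),None,fx=6,fy=6,interpolation=cv2.INTER_CUBIC)
d=cv2.resize(g(s[210:360,145:285]),None,fx=4,fy=4,interpolation=cv2.INTER_CUBIC)
for n,i in zip("abcd",(a,b,c,d)): cv2.imwrite(f"pics/z{n}.png",i)
E
```

```text
(no output)
```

View pics/za.png

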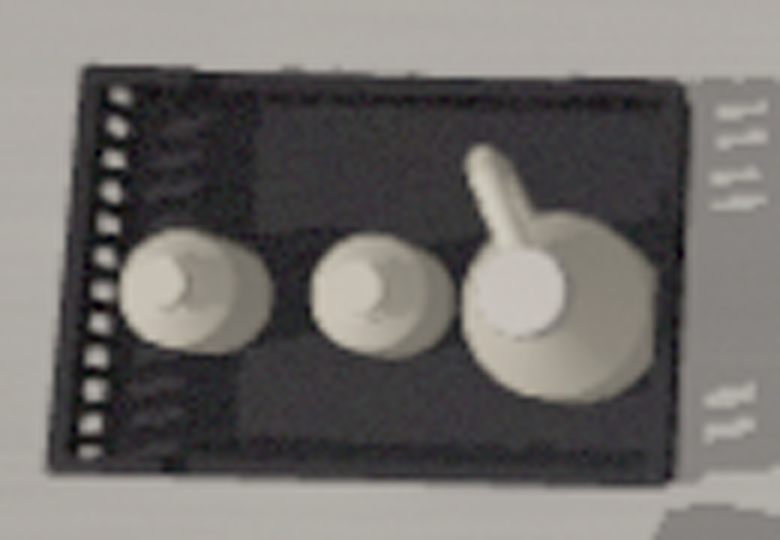

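View pics/zb.png

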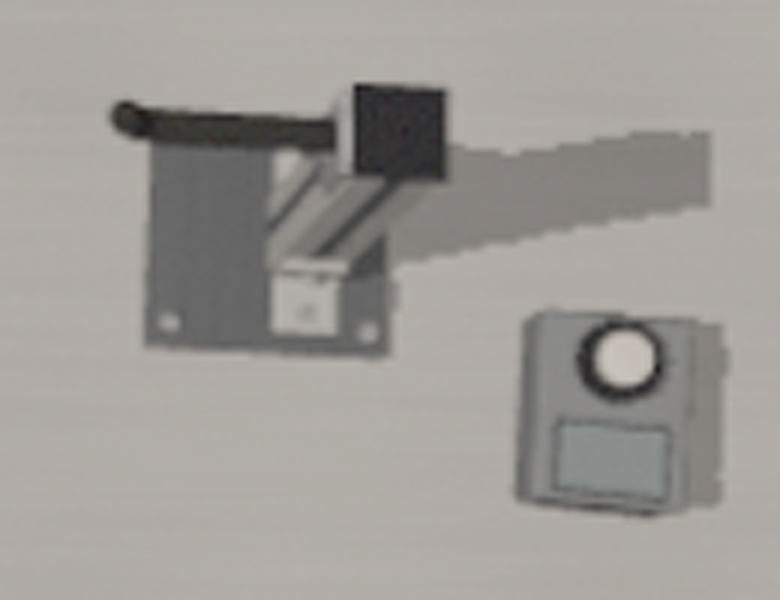

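View pics/zc.png

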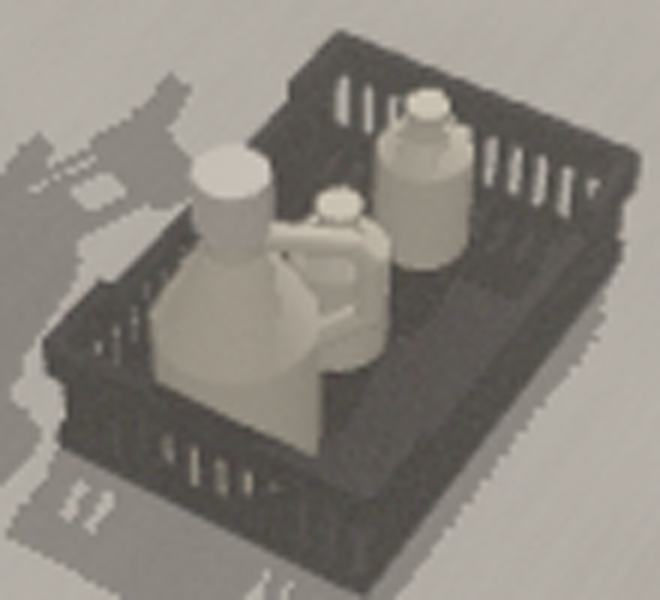

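View pics/zd.png

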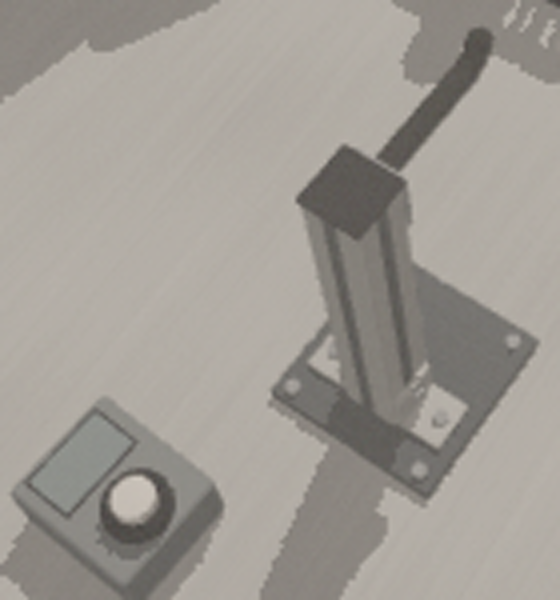

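```bash
cat > h.py <<'E'
import numpy as np
from scipy.spatial.transform import Rotation as R
from rig import optics,ctrl
def ray(cam,u,v,m=None):
    m=m or optics.camera_model(cam)
    d=np.linalg.solve(m['mtx'],[u,v,1.]); return np.array(m['origin']),R.from_quat(m['orientation']).apply(d)
def plane(cam,u,v,z,m=None):
    o,d=ray(cam,u,v,m); return o+d*(z-o[2])/d[2]
def tri(p,q):
    (o1,d1),(o2,d2)=p,q
    d1=d1/np.linalg.norm(d1);d2=d2/np.linalg.norm(d2)
    s=np.linalg.lstsq(np.c_[d1,-d2],o2-o1,rcond=None)[0]
    a,b=o1+s[0]*d1,o2+s[1]*d2; return (a+b)/2,np.linalg.norm(a-b)
def proj(cam,P,m=None):
    m=m or optics.camera_model(cam)
    c=m['mtx']@R.from_quat(m['orientation']).inv().apply(np.array(P)-m['origin']); return c[:2]/c[2]
E
python3 - <<'E'
from h import *
A=lambda x,y:(120+(x-2.5)/6,215+(y-2.5)/6)
B=lambda x,y:(290+(x-2.5)/6,180+(y-2.5)/6)
C=lambda x,y:(230+(x-2.5)/6,115+(y-2.5)/6)
D=lambda x,y:(145+(x-1.5)/4,210+(y-1.5)/4)
np.set_printoptions(precision=4,suppress=True)
def both(n,t,s,z):
    print(n,tri(ray('top',*t),ray('scene',*s)),plane('top',*t,z)[:2],plane('scene',*s,z)[:2])
both('cap',A(518,292),C(232,173),.206)
both('hook tip',B(127,118),D(480,38),.27)
both('post top',B(401,133),D(353,192),.266)
both('button',B(627,358),D(135,497),.055)
print('handle end top', plane('top',*A(484,157),.16))
print('bottles',plane('top',*A(165,287),.111),plane('top',*A(360,290),.111))
for p in [(88,70),(688,85),(670,482),(52,470)]: print('crate',plane('top',*A(*p),.085)[:2])
E
```

```text
cap (array([0.4706, 0.1773, 0.203 ]), np.float64(0.004060987633226009)) [0.4688 0.1754] [0.4737 0.1762]
hook tip (array([ 0.6346, -0.1016,  0.2658]), np.float64(0.004211998931874146)) [ 0.6321 -0.1026] [ 0.6378 -0.1025]
post top (array([ 0.6293, -0.2217,  0.2629]), np.float64(0.004538759971907705)) [ 0.627  -0.2227] [ 0.6322 -0.2215]
button (array([ 0.5555, -0.3748,  0.0668]), np.float64(0.004487953009027707)) [ 0.5556 -0.3801] [ 0.5523 -0.3711]
handle end top [0.5352 0.2012 0.16  ]
bottles [0.4769 0.3624 0.111 ] [0.4759 0.2677 0.111 ]
crate [0.5876 0.4159]
crate [0.5815 0.1131]
crate [0.3846 0.1175]
crate [0.3892 0.4201]
```

Emit:
{"name": "jog_arm", "arguments": {"rows": [0,0,5,0,0,0,0,2,-3,9,0,0,0.1,0,5,-7,10,0,0,0.2,0,8,-11,10,0,0,0.3,0,11,-15,10,0,0,0.4,0,14,-19,10,0,0,0.5,0,17,-23,10,0,0,0.6,0,20,-27.5,10,0,0,0.7,0,23,-32,10,0,0,0.76,0,24.9,-35.3,10,0,0,0.76,0]}}

```text
time_s: 1.15
eef_pos: [0.4715, 0.1752, 0.3043]
eef_rot: [-0.181, 0.983, -0.001, -0.0]
force: [0.1, 0.7, -0.5]
finger_gap: 1.0
```

Emit:
{"name": "jog_arm", "arguments": {"rows": [0,0,0,0,0,0,0,0,0,0,0,0,0,0]}}

```text
time_s: 1.35
eef_pos: [0.4716, 0.174, 0.3038]
eef_rot: [-0.179, 0.984, -0.001, -0.001]
force: [-0.6, -0.2, -0.8]
finger_gap: 1.001
```

```bash
python3 - <<'E'
from h import *
import cv2
np.set_printoptions(precision=4,suppress=True)
s=ctrl.get_state();m=optics.camera_model('wrist')
cv2.imwrite("pics/w1.png",optics.camera('wrist'))
y=R.from_quat(s['eef_rot']).as_matrix()
print(s['time_s'],s['eef_pos'],np.degrees(np.arctan2(y[1,1],y[0,1])),y[:,2])
print(m['origin'])
for P in ([.471,.1765,.206],[.536,.2015,.16]): print(proj('wrist',P,m))
C=lambda x,y:(230+(x-2.5)/6,115+(y-2.5)/6)
print(plane('scene',*C(383,245),.16))
E
```

```text
1.35 [0.4716 0.174  0.3038] 110.67862593709961 [-0.0011 -0.0013 -1.    ]
[0.3925 0.1438 0.4827]
[285.4749 209.6032]
[285.267  263.9062]
[0.5395 0.2127 0.16  ]
```

View pics/w1.png

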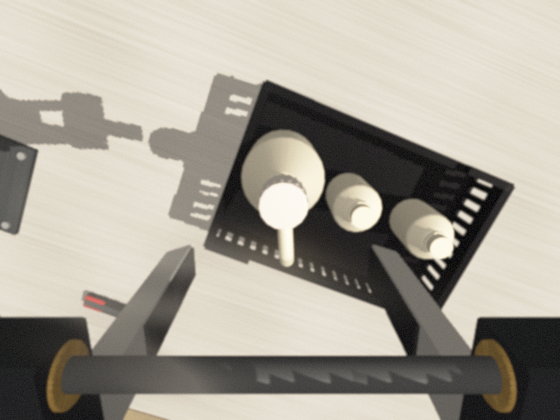

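The wrist view shows the cap at about (283,205) and the outer end of the handle at about (288,260), close to the predicted positions. I'll work out the cap position and handle direction from these.

```bash
python3 - <<'E'
from h import *
import cv2
np.set_printoptions(precision=4,suppress=True)
m=optics.camera_model('wrist')
im=cv2.imread("pics/w1.png");g=im.min(2)
roi=np.zeros_like(g);roi[170:275,250:320]=1
for th in (225,240,250):
    M=((g>th)&(roi>0)).astype('uint8')
    n,l,st,c=cv2.connectedComponentsWithStats(M); i=1+np.argmax(st[1:,4]); print(th,st[i],c[i])
cs=[]
for v in range(232,262,3):
    r=g[v,265:310].astype(int); k=np.where(r>150)[0]+265; cs.append((v,k.min(),k.max(),k.mean()))
print(cs)
cap=plane('wrist',283.3,205,.206,m); print('cap',cap)
for e in [(287,256),(288,262)]:
    e=plane('wrist',*e,.163,m); print(e,np.degrees(np.arctan2(*(e-cap)[[1,0]])))
E
```

```text
225 [ 260  183   48   76 1870] [283.8214 209.6369]
240 [275 185  32  41 523] [293.6119 201.239 ]Traceback (most recent call last):
  File "<stdin>", line 9, in <module>
    return _wrapfunc(a, 'argmax', axis=axis, out=out, **kwds)
    return bound(*args, **kwds)
ValueError: attempt to get argmax of an empty sequence
```

```bash
python3 - <<'E'
from h import *
import cv2
np.set_printoptions(precision=4,suppress=True)
m=optics.camera_model('wrist')
im=cv2.imread("pics/w1.png");g=im.min(2)
cv2.imwrite("pics/w1z.png",cv2.resize(im[120:280,220:340],None,fx=4,fy=4,interpolation=cv2.INTER_CUBIC))
cs=[]
for v in range(232,265,3):
    r=g[v,265:310].astype(int); k=np.where(r>150)[0]+265; cs.append((v,k.min(),k.max(),k.mean()) if len(k) else v)
print(cs)
cap=plane('wrist',283.3,205,.206,m); print('cap',cap)
for e in [(287,256),(288,262)]:
    e=plane('wrist',*e,.163,m); print(e,np.degrees(np.arctan2(*(e-cap)[[1,0]])))
E
```

```text
[(232, np.int64(280), np.int64(292), np.float64(286.0)), (235, np.int64(280), np.int64(292), np.float64(286.0)), (238, np.int64(280), np.int64(292), np.float64(286.0)), (241, np.int64(280), np.int64(292), np.float64(286.0)), (244, np.int64(280), np.int64(292), np.float64(286.0)), (247, np.int64(280), np.int64(292), np.float64(286.0)), (250, np.int64(265), np.int64(293), np.float64(285.06666666666666)), (253, np.int64(265), np.int64(293), np.float64(284.1333333333333)), (256, np.int64(275), np.int64(293), np.float64(284.52941176470586)), (259, np.int64(282), np.int64(293), np.float64(287.5)), (262, np.int64(283), np.int64(292), np.float64(287.5))]
cap [0.4676 0.1746 0.206 ]
[0.5258 0.2008 0.163 ] 24.217755411943273
[0.5314 0.204  0.163 ] 24.719613341771485
```

View pics/w1z.png

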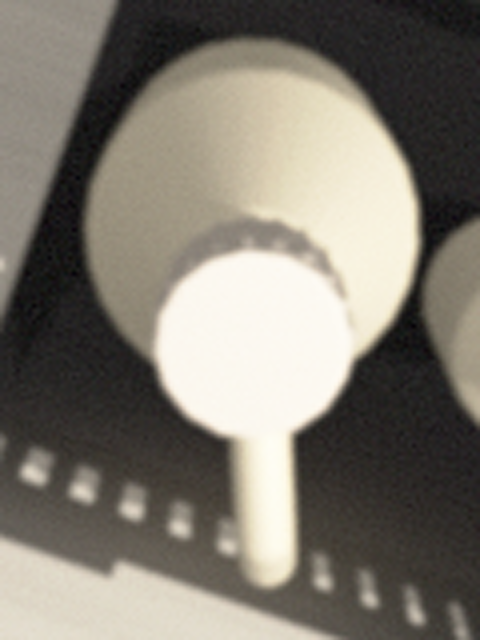

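Emit:
{"name": "jog_arm", "arguments": {"rows": [-0.2,0.1,-3,0,0,0.04,0,-0.2,0.1,-6,0,0,0.04,0,-0.2,0.1,-9,0,0,0.04,0,-0.2,0.1,-11,0,0,0.04,0,-0.2,0.1,-12.5,0,0,0.04,0,-0.2,0.1,-13.3,0,0,0.04,0,-0.2,0.1,-13.3,0,0,0.04,0,-0.2,0.1,-13.3,0,0,0.04,0.4,-0.2,0.1,-13.3,0,0,0.04,0.8,-0.2,0.1,-13.3,0,0,0.04,1]}}

```text
time_s: 2.4
eef_pos: [0.4699, 0.1764, 0.172]
eef_rot: [-0.2, 0.98, -0.0, 0.001]
force: [0.3, -0.0, 0.4]
finger_gap: 0.781
```

Emit:
{"name": "jog_arm", "arguments": {"rows": [0,0,0,0,0,0,1,0,0,0,0,0,0,1,0,0,0,0,0,0,1,0,0,0,0,0,0,1,0,0,0,0,0,0,1]}}

```text
time_s: 2.9
eef_pos: [0.4699, 0.1763, 0.172]
eef_rot: [-0.2, 0.98, -0.001, 0.001]
force: [-0.6, -1.1, 0.5]
finger_gap: 0.418
```

```bash
python3 - <<'E'
from h import *
import cv2
np.set_printoptions(precision=4,suppress=True)
s=ctrl.get_state()
w=optics.camera('wrist');c=optics.camera('scene')
y=R.from_quat(s['eef_rot']).as_matrix()
print(s['time_s'],s['eef_pos'],np.degrees(np.arctan2(y[1,1],y[0,1])),y[:,2],s['finger_gap'],s['force'])
c=cv2.resize(c[70:230,190:350],None,fx=2.625,fy=2.625,interpolation=cv2.INTER_CUBIC)
cv2.imwrite("pics/g1.png",cv2.resize(np.hstack([w,c]),None,fx=.81,fy=.81))
E
```

```text
2.9 [0.4699 0.1763 0.172 ] 113.10386257871092 [ 0.0013 -0.0009 -1.    ] 0.41793426721007554 [-0.5892 -1.1028  0.4917]
```

View pics/g1.png

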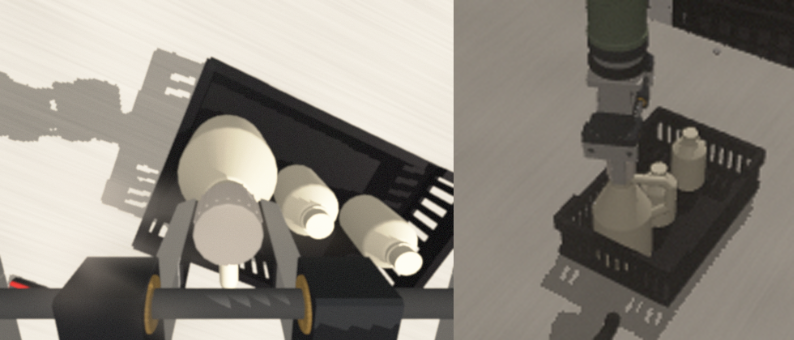

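The gripper opening of 39 mm matches the 40 mm cap, and the wrist view shows the cap between the fingers near (228,230). Next I'll lift the jug and carry it to a point beyond the hook tip.

Emit:
{"name": "jog_arm", "arguments": {"rows": [0,0,1,0,0,0,1,0,0,3,0,0,0,1,0,0,5.5,0,0,0,1,0,0,8,0,0,0,1,0,0,10.5,0,0,0,1,0,0,13,0,0,0,1,0,0,14,0,0,0,1,0,0,14,0,0,0,1,0,0,14,0,0,0,1]}}

```text
time_s: 3.9
eef_pos: [0.4692, 0.1762, 0.3108]
eef_rot: [-0.2, 0.98, -0.001, -0.001]
force: [-0.9, -0.3, -2.9]
finger_gap: 0.421
```

Emit:
{"name": "jog_arm", "arguments": {"rows": [0.5,-1,0,0,0,-0.03,1,1.5,-3,0,0,0,-0.08,1,3,-5.5,0,0,0,-0.14,1,4.5,-8,0,0,0,-0.2,1,6,-10.5,0,0,0,-0.26,1,7.5,-13.5,0,0,0,-0.32,1,9,-16.5,0,0,0,-0.38,1,10.5,-19,0,0,0,-0.42,1,11.5,-20.7,0,0,0,-0.44,1,11.8,-21.2,0,0,0,-0.443,1]}}

```text
time_s: 4.9
eef_pos: [0.5873, -0.038, 0.309]
eef_rot: [0.021, 1.0, -0.0, -0.002]
force: [-0.5, 0.7, -3.0]
finger_gap: 0.422
```

Emit:
{"name": "jog_arm", "arguments": {"rows": [0,0,0,0,0,0,1,0,0,0,0,0,0,1]}}

```text
time_s: 5.1
eef_pos: [0.5867, -0.0373, 0.3082]
eef_rot: [0.021, 1.0, 0.0, -0.003]
force: [0.3, -0.3, -3.3]
finger_gap: 0.421
```

```bash
python3 - <<'E'
from h import *
import cv2
np.set_printoptions(precision=4,suppress=True)
s=ctrl.get_state()
m=optics.camera_model('wrist')
w=optics.camera('wrist');c=optics.camera('scene');t=optics.camera('top')
y=R.from_quat(s['eef_rot']).as_matrix()
print(s['time_s'],s['eef_pos'],np.degrees(np.arctan2(y[1,1],y[0,1])),y[:,2],s['finger_gap'],s['force'])
cv2.imwrite("pics/w2.png",w)
cv2.imwrite("pics/s2.png",cv2.resize(c[120:300,180:360],None,fx=3.3,fy=3.3,interpolation=cv2.INTER_CUBIC))
cv2.imwrite("pics/t2.png",cv2.resize(t[150:270,240:400],None,fx=5,fy=5,interpolation=cv2.INTER_CUBIC))
E
```

```text
5.1 [ 0.5867 -0.0373  0.3082] 87.58362708797912 [-0.0059  0.0003 -1.    ] 0.421416030189249 [ 0.266  -0.2652 -3.3413]
```

View pics/w2.png

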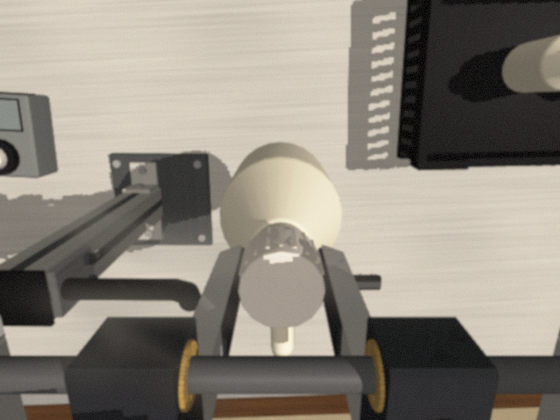

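View pics/s2.png

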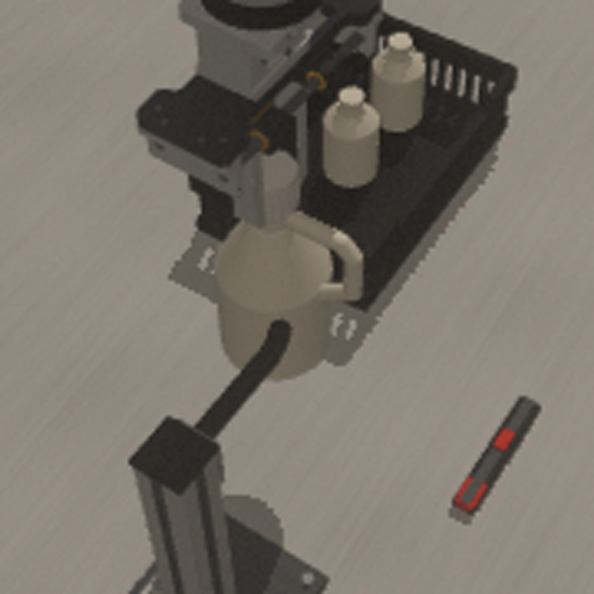

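View pics/t2.png

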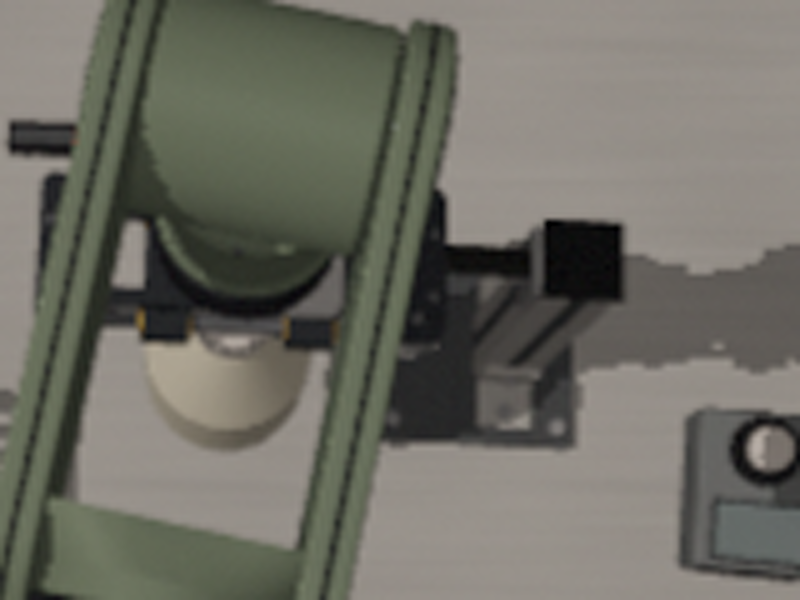

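```bash
python3 - <<'E'
from h import *
import cv2
np.set_printoptions(precision=4,suppress=True)
w=cv2.imread('pics/w2.png')
cv2.imwrite("pics/w2z.png",cv2.resize(w[220:380,50:400],None,fx=2.2,fy=2.2,interpolation=cv2.INTER_CUBIC))
m=optics.camera_model('wrist')
print('bar',plane('wrist',85,290,.25,m),plane('wrist',150,291,.25,m),'tip',plane('wrist',187,295,.266,m))
s=ctrl.get_state();e=s['eef_pos'];b=e[2]-.166
print('cap',plane('wrist',281.5,292,b+.2,m), 'hend',plane('wrist',283,356,b+.155,m),plane('wrist',283,356,b+.148,m),b)
rot=R.from_quat(s['eef_rot']).as_matrix()
E
```

```text
bar [ 0.6315 -0.1846  0.25  ] [ 0.6343 -0.1368  0.25  ] tip [ 0.6296 -0.1047  0.266 ]
cap [ 0.5859 -0.0375  0.3431] hend [ 0.6564 -0.0395  0.2981] [ 0.6621 -0.0397  0.2911] 0.14310405107268417
```

View pics/w2z.png

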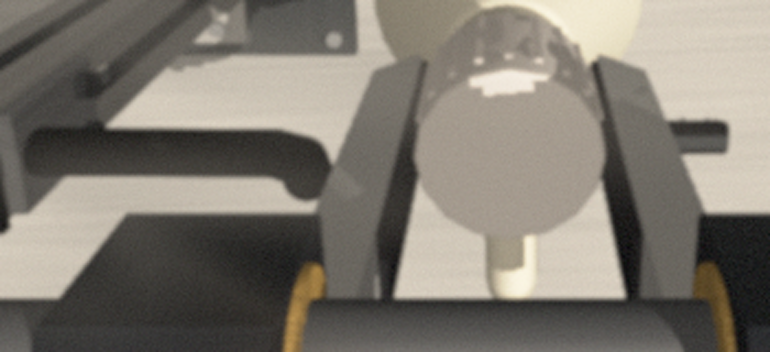

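In the wrist view the hook bar runs level at about row 290 (columns 70 to 150) and its tip is near (189,300). The jug's handle end is at (283,356), square to the bar. The opening is about 1–2 mm short in x, so I'll correct that, lower the jug, and slide it onto the tip partway.

Emit:
{"name": "jog_arm", "arguments": {"rows": [0.15,0,-0.6,0,0,0,1,0.15,0,-1.2,0,0,0,1,0.15,0,-1.2,0,0,0,1,0.1,-1,-1.2,0,0,0,1,0.06,-2,-1.2,0,0,0,1,0.02,-3,-1.2,0,0,0,1,-0.02,-4,-1.2,0,0,0,1,-0.06,-5,-1.2,0,0,0,1,-0.06,-5,-1.2,0,0,0,1]}}

```text
time_s: 6.15
eef_pos: [0.5863, -0.0887, 0.2971]
eef_rot: [0.022, 1.0, -0.0, -0.002]
force: [0.1, 0.3, -2.5]
finger_gap: 0.425
```

```bash
python3 - <<'E'
from h import *
import cv2
np.set_printoptions(precision=4,suppress=True)
s=ctrl.get_state()
w=optics.camera('wrist');c=optics.camera('scene')
print(s['time_s'],s['eef_pos'],s['finger_gap'],s['force'],s['torque'])
a=cv2.resize(w[200:400,30:370],None,fx=2.3,fy=2.3,interpolation=cv2.INTER_CUBIC)
cv2.imwrite("pics/w3.png",a)
cv2.imwrite("pics/s3.png",cv2.resize(c[170:290,190:330],None,fx=5,fy=5,interpolation=cv2.INTER_CUBIC))
E
```

```text
6.15 [ 0.5863 -0.0887  0.2971] 0.42540989947900826 [ 0.0938  0.2606 -2.4735] [ 0.0366 -0.0128 -0.0341]
```

View pics/w3.png

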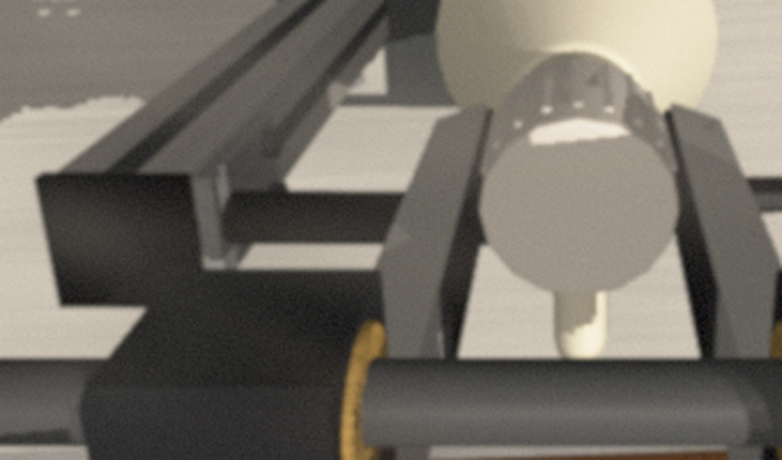

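View pics/s3.png

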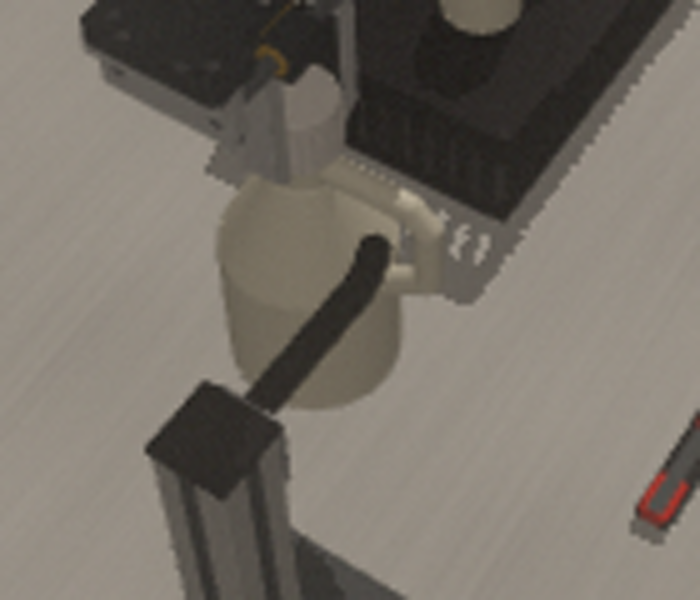

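The scene view shows the hook tip at (372,250) in the crop, lying centrally in the handle opening. The measured force hasn't changed, so I'll continue in small steps.

Emit:
{"name": "jog_arm", "arguments": {"rows": [-0.03,-0.7,0,0,0,0,1,-0.06,-1.4,0,0,0,0,1,-0.09,-2,0,0,0,0,1,-0.09,-2,0,0,0,0,1]}}

```text
time_s: 6.65
eef_pos: [0.5854, -0.1081, 0.2971]
eef_rot: [0.022, 1.0, -0.0, -0.002]
force: [-0.2, -0.1, -2.4]
finger_gap: 0.424
```

Emit:
{"name": "jog_arm", "arguments": {"rows": [-0.04,-0.8,0,0,0,0,1,-0.08,-1.6,0,0,0,0,1,-0.12,-2.4,0,0,0,0,1,-0.15,-3.3,0,0,0,0,1,-0.15,-3.3,0,0,0,0,1]}}

```text
time_s: 7.15
eef_pos: [0.5838, -0.1427, 0.297]
eef_rot: [0.022, 1.0, -0.0, -0.002]
force: [0.2, -0.5, -3.3]
finger_gap: 0.418
```

```bash
python3 - <<'E'
from h import *
import cv2
np.set_printoptions(precision=4,suppress=True)
s=ctrl.get_state()
c=optics.camera('scene')
print(s['time_s'],s['eef_pos'],s['finger_gap'],s['force'],s['torque'])
cv2.imwrite("pics/s4.png",cv2.resize(c[170:300,170:320],None,fx=4.5,fy=4.5,interpolation=cv2.INTER_CUBIC))
E
```

```text
7.15 [ 0.5838 -0.1427  0.297 ] 0.418479584946538 [ 0.1947 -0.4924 -3.2967] [ 0.0538  0.0059 -0.0157]
```

View pics/s4.png

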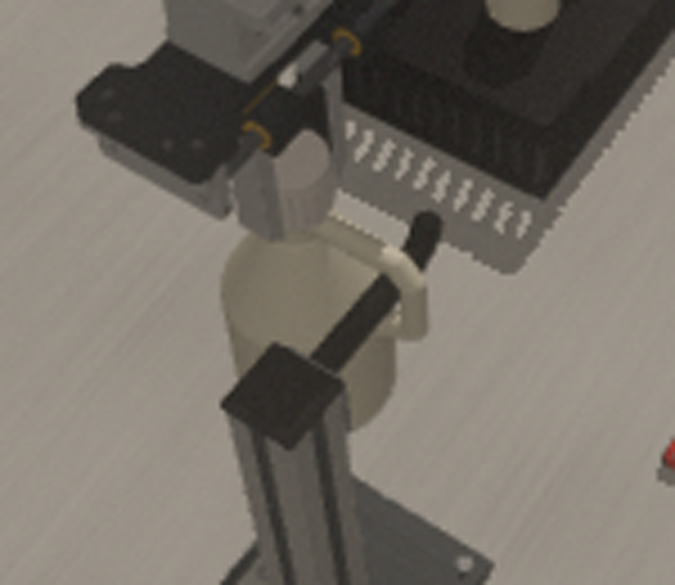

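The scene view shows the hook bar passing through the opening, with the handle about midway along its level part near (400,290) in the crop. I'll lower the jug until it is nearly seated, then tilt it towards its hanging pose to keep the swing small.

Emit:
{"name": "jog_arm", "arguments": {"rows": [0,0,-0.7,0,0,0,1,0,0,-1.4,0,0,0,1,0,0,-1.8,0,0,0,1,-0.1,0,-2.2,-0.003,-0.075,0,1,-0.17,0,-2.55,-0.006,-0.15,0,1,-0.2,0,-2.95,-0.009,-0.225,0,1,-0.22,0,-3.3,-0.013,-0.3,0,1,-0.2,0,-3.7,-0.016,-0.375,0,1,-0.16,0,-4.05,-0.019,-0.45,0,1,-0.16,0,-4.05,-0.019,-0.45,0,1]}}

```text
time_s: 8.2
eef_pos: [0.5783, -0.1402, 0.2526]
eef_rot: [0.022, 0.976, -0.003, 0.218]
force: [0.4, 0.8, -2.7]
finger_gap: 0.42
```

Emit:
{"name": "jog_arm", "arguments": {"rows": [0,0,0,0,0,0,1,0,0,-0.2,0,0,0,1,0,0,-0.2,0,0,0,1]}}

```text
time_s: 8.5
eef_pos: [0.579, -0.1403, 0.2509]
eef_rot: [0.022, 0.976, -0.003, 0.218]
force: [-0.3, 0.2, -2.3]
finger_gap: 0.42
```

```bash
python3 - <<'E'
from h import *
import cv2
np.set_printoptions(precision=4,suppress=True)
s=ctrl.get_state()
c=optics.camera('scene')
print(s['time_s'],s['eef_pos'],s['finger_gap'],s['force'],s['torque'],R.from_quat(s['eef_rot']).as_matrix()[:,2])
cv2.imwrite("pics/s5.png",cv2.resize(c[170:300,170:320],None,fx=4.5,fy=4.5,interpolation=cv2.INTER_CUBIC))
E
```

```text
8.5 [ 0.579  -0.1403  0.2509] 0.41979802008419725 [-0.3006  0.1768 -2.3423] [0.0227 0.4992 0.0083] [ 0.4244 -0.0154 -0.9053]
```

View pics/s5.png

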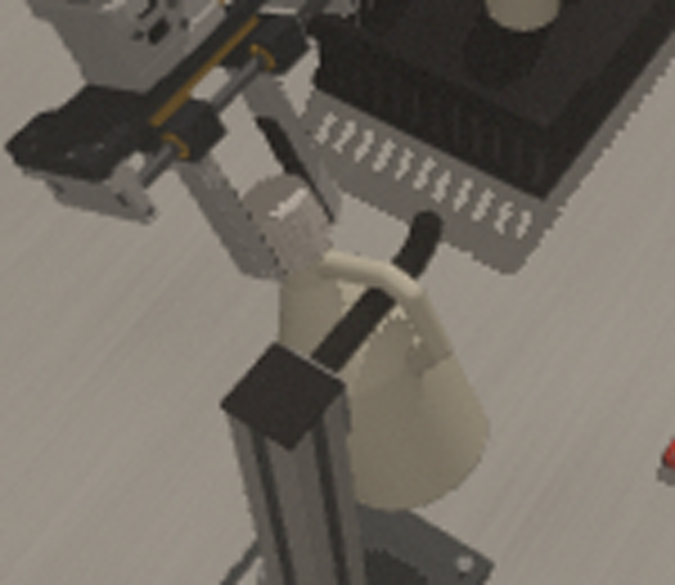

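The jug is tilted with its handle just above the bar, near (390,285) in the crop. I'll lower it until the measured force shows the hook taking the weight.

Emit:
{"name": "jog_arm", "arguments": {"rows": [0,0,-0.2,0,0,0,1,0,0,-0.2,0,0,0,1]}}

```text
time_s: 8.75
eef_pos: [0.5795, -0.1405, 0.2502]
eef_rot: [0.021, 0.976, -0.003, 0.218]
force: [-5.5, 0.3, 2.1]
finger_gap: 0.424
```

Emit:
{"name": "jog_arm", "arguments": {"rows": [0,0,-0.2,0,0,0,1,0,0,-0.2,0,0,0,1]}}

```text
time_s: 8.95
eef_pos: [0.5796, -0.1406, 0.25]
eef_rot: [0.021, 0.976, -0.004, 0.218]
force: [-7.8, 0.9, 3.6]
finger_gap: 0.421
```

Emit:
{"name": "jog_arm", "arguments": {"rows": [0,0,-0.15,0,0,0,1,0,0,-0.15,0,0,0,1]}}

```text
time_s: 9.15
eef_pos: [0.5796, -0.1406, 0.25]
eef_rot: [0.02, 0.976, -0.004, 0.218]
force: [-7.9, 1.8, 3.7]
finger_gap: 0.419
```

Emit:
{"name": "jog_arm", "arguments": {"rows": [-0.2,0,0,0,0,0,1,-0.2,0,0,0,0,0,1]}}

```text
time_s: 9.35
eef_pos: [0.5779, -0.1408, 0.2504]
eef_rot: [0.02, 0.976, -0.004, 0.218]
force: [0.2, 0.3, -2.3]
finger_gap: 0.419
```

Emit:
{"name": "jog_arm", "arguments": {"rows": [0,0,0,0,0,0,0.5,0,0,0,0,0,0,0.4,0,0,0,0,0,0,0.35,0,0,0,0,0,0,0.35,0,0,0,0,0,0,0.35]}}

```text
time_s: 9.85
eef_pos: [0.5781, -0.1409, 0.2507]
eef_rot: [0.02, 0.976, -0.004, 0.219]
force: [-0.3, -0.3, 0.2]
finger_gap: 0.651
```

```bash
python3 - <<'E'
from h import *
import cv2
np.set_printoptions(precision=4,suppress=True)
s=ctrl.get_state()
c=optics.camera('scene')
print(s['time_s'],s['eef_pos'],s['finger_gap'],s['force'],s['torque'],R.from_quat(s['eef_rot']).as_matrix()[:,2])
cv2.imwrite("pics/s6.png",cv2.resize(c[170:300,170:320],None,fx=4.5,fy=4.5,interpolation=cv2.INTER_CUBIC))
E
```

```text
9.85 [ 0.5781 -0.1409  0.2507] 0.6510670185775481 [-0.3227 -0.3083  0.2091] [0.0858 0.1702 0.0321] [ 0.4265 -0.0171 -0.9043]
```

View pics/s6.png

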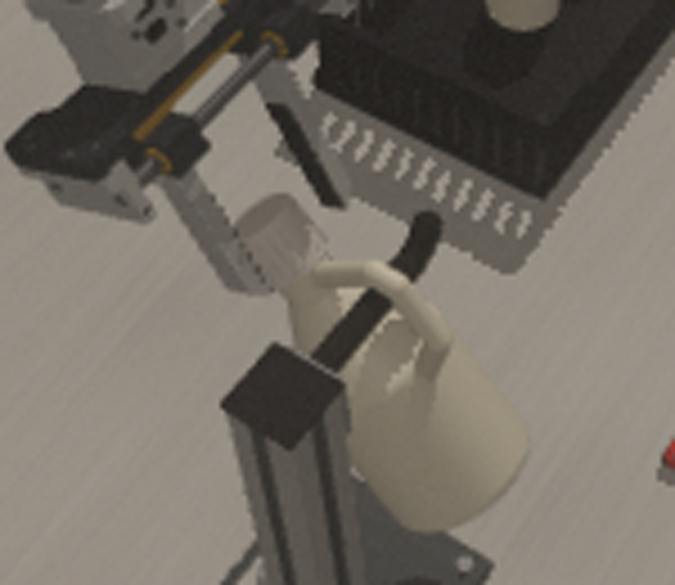

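The jug is let go and hangs on the bar near (375,280) in the crop, and the wrist force is near zero. I'll open a little more and back out along the tool axis.

Emit:
{"name": "jog_arm", "arguments": {"rows": [0,0,0,0,0,0,0.15,0,0,0,0,0,0,0.15,-0.4,0,0.9,0,0,0,0.15,-1.3,0,2.7,0,0,0,0.15,-2.6,0,5.4,0,0,0,0.15,-4,0,8.5,0,0,0,0.15,-5.5,0,11.7,0,0,0,0.15,-6,0,13,0,0,0,0.5,-6,0,13,0,0,0,1,-6,0,13,0,0,0,1]}}

```text
time_s: 10.9
eef_pos: [0.5178, -0.1407, 0.3794]
eef_rot: [0.02, 0.976, -0.004, 0.218]
force: [0.5, 0.2, 0.4]
finger_gap: 0.63
```

```bash
python3 - <<'E'
from h import *
import cv2
np.set_printoptions(precision=4,suppress=True)
s=ctrl.get_state()
c=optics.camera('scene');t=optics.camera('top')
print(s['time_s'],s['eef_pos'],s['finger_gap'],s['force'])
cv2.imwrite("pics/s7.png",cv2.resize(c[120:360,130:350],None,fx=2.5,fy=2.5,interpolation=cv2.INTER_CUBIC))
cv2.imwrite("pics/t7.png",cv2.resize(t[150:280,280:420],None,fx=4.5,fy=4.5,interpolation=cv2.INTER_CUBIC))
E
```

```text
10.9 [ 0.5178 -0.1407  0.3794] 0.6298275870438617 [0.4731 0.1668 0.3694]
```

View pics/s7.png

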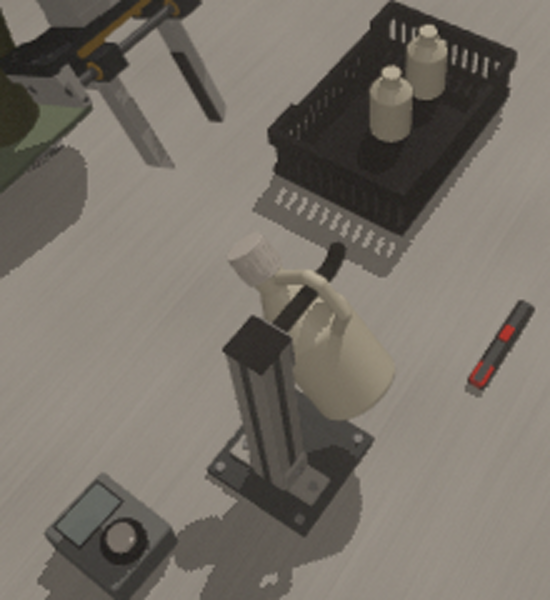

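View pics/t7.png

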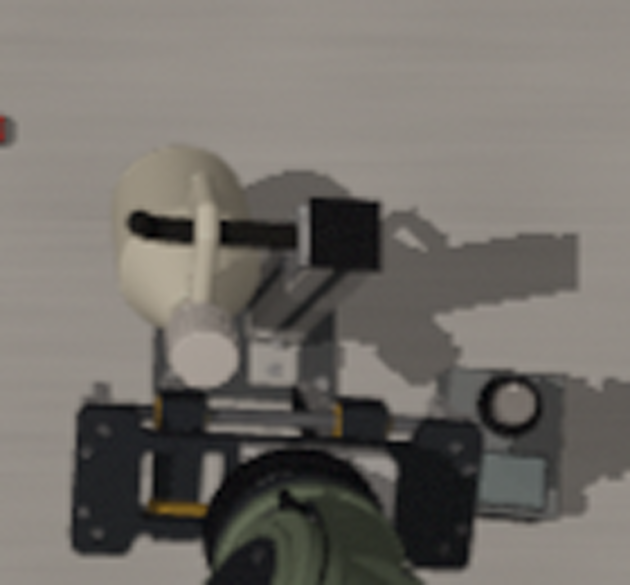

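The jug hangs on the level part of the bar, at about (205,230) in the top crop, and both bottles still stand in the crate. Next I'll move above the timer and bring the tool upright.

Emit:
{"name": "jog_arm", "arguments": {"rows": [0,-2,0,0,0,0,1,0,-5,0,0.002,0.06,0,1,0.5,-8,0,0.004,0.12,0,1,1,-11,0,0.007,0.18,0,1,1.5,-14,0,0.01,0.24,0,1,2,-17,0,0.013,0.3,0,1,2.5,-20,-2,0.016,0.36,0,1,3,-22.5,-4,0.018,0.42,0,1,3.7,-23.5,-7,0.019,0.44,0,1,3.7,-23.5,-9,0.019,0.44,0,1]}}

```text
time_s: 12.0
eef_pos: [0.5545, -0.3757, 0.2809]
eef_rot: [0.021, 1.0, 0.004, -0.005]
force: [-0.2, 1.2, 0.7]
finger_gap: 0.005
```

Emit:
{"name": "jog_arm", "arguments": {"rows": [0,0,0,0,0,0,1,0,0,0,0,0,0,1,0,0,0,0,0,0,1,0,0,0,0,0,0,1,0,0,0,0,0,0,1]}}

```text
time_s: 12.5
eef_pos: [0.555, -0.376, 0.283]
eef_rot: [0.021, 1.0, 0.003, -0.004]
force: [-0.7, -0.1, 0.1]
finger_gap: 0.004
```

```bash
python3 - <<'E'
from h import *
import cv2
np.set_printoptions(precision=4,suppress=True)
s=ctrl.get_state();m=optics.camera_model('wrist')
c=optics.camera('scene');w=optics.camera('wrist')
print(s['time_s'],s['eef_pos'],s['finger_gap'],s['force'],R.from_quat(s['eef_rot']).as_matrix()[:,2],s['qpos'])
for z in (.055,.067): print(proj('wrist',[.5555,-.3755,z],m))
cv2.imwrite("pics/w8.png",w)
cv2.imwrite("pics/s8.png",cv2.resize(c[120:360,130:350],None,fx=2.5,fy=2.5,interpolation=cv2.INTER_CUBIC))
E
```

```text
12.5 [ 0.555 -0.376  0.283] 0.004183217318681707 [-0.676  -0.1266  0.1256] [-0.007   0.0066 -1.    ] [-0.7245  0.3741  1.1713  0.0003  1.6059 -2.2527]
[281.3962 177.0861]
[281.4586 179.2663]
```

View pics/w8.png

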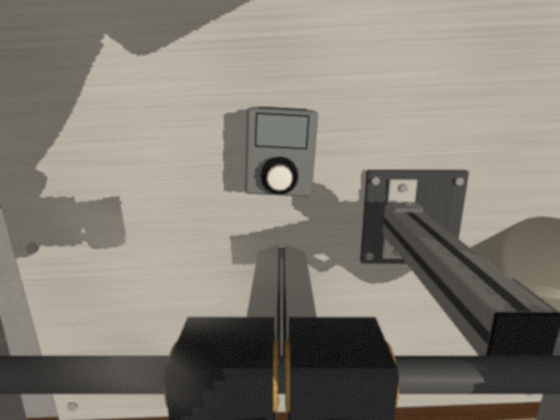

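View pics/s8.png

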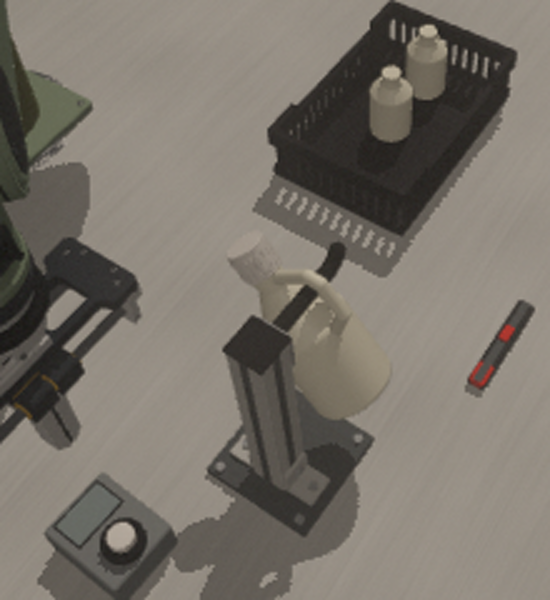

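In the wrist view the button is at (279,178), where (281,178) was predicted, so I'll shift about 1.5 mm in −y. I'll descend to just above it and check that the jug is still before pressing.

Emit:
{"name": "jog_arm", "arguments": {"rows": [0,-0.15,-4,0,0,0,1,0,-0.15,-8,0,0,0,1,0,-0.15,-12,0,0,0,1,0,-0.15,-16,0,0,0,1,0,-0.15,-18.5,0,0,0,1,0,-0.15,-19.5,0,0,0,1,0,-0.15,-19.5,0,0,0,1,0,-0.15,-19.5,0,0,0,1]}}

```text
time_s: 13.4
eef_pos: [0.5559, -0.3784, 0.0894]
eef_rot: [0.021, 1.0, 0.002, -0.003]
force: [0.5, 1.2, 0.6]
finger_gap: 0.002
```

Emit:
{"name": "jog_arm", "arguments": {"rows": [0,0,0,0,0,0,1,0,0,0,0,0,0,1,0,0,0,0,0,0,1,0,0,0,0,0,0,1,0,0,0,0,0,0,1,0,0,0,0,0,0,1,0,0,0,0,0,0,1,0,0,0,0,0,0,1,0,0,0,0,0,0,1,0,0,0,0,0,0,1]}}

```text
time_s: 14.4
eef_pos: [0.5559, -0.3783, 0.0894]
eef_rot: [0.021, 1.0, 0.003, -0.003]
force: [0.6, 0.5, -0.5]
finger_gap: 0.007
```

Emit:
{"name": "jog_arm", "arguments": {"rows": [0,0,0,0,0,0,1,0,0,0,0,0,0,1,0,0,0,0,0,0,1,0,0,0,0,0,0,1,0,0,0,0,0,0,1,0,0,0,0,0,0,1,0,0,0,0,0,0,1,0,0,0,0,0,0,1,0,0,0,0,0,0,1,0,0,0,0,0,0,1]}}

```text
time_s: 15.4
eef_pos: [0.5559, -0.3783, 0.0893]
eef_rot: [0.021, 1.0, 0.003, -0.003]
force: [0.3, 0.9, 0.9]
finger_gap: 0.005
```

```bash
python3 - <<'E'
from h import *
import cv2
np.set_printoptions(precision=4,suppress=True)
F=[optics.camera('scene').astype(int) for _ in range(10)]
t=optics.camera('top')
a,b=F[0],F[5]; R0=np.s_[210:300,215:300]
for f in F[1:]: print(np.abs(f-F[0])[R0].mean().round(2),end=' ')
print('ref static',np.abs(F[9]-F[0])[230:300,320:400].mean())
s=ctrl.get_state();print(s['time_s'],s['eef_pos'],s['force'])
cv2.imwrite("pics/s9.png",cv2.resize(F[9][200:380,120:320].astype('uint8'),None,fx=3.3,fy=3.3,interpolation=cv2.INTER_CUBIC))
cv2.imwrite("pics/t9.png",cv2.resize(t[170:280,290:430],None,fx=5,fy=5,interpolation=cv2.INTER_CUBIC))
E
```

```text
1.01 1.01 1.01 1.01 1.02 1.01 1.01 1.01 0.99 ref static 0.8272619047619048
15.95 [ 0.5559 -0.3783  0.0894] [ 0.0408 -0.0564 -0.2541]
```

View pics/s9.png

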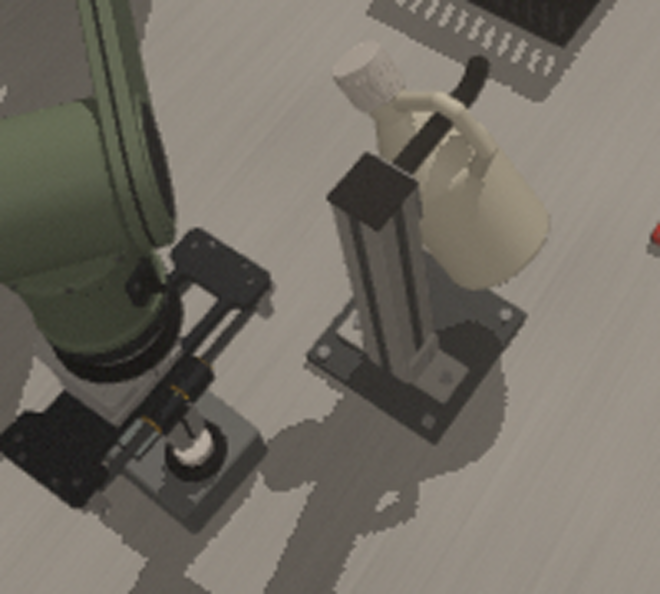

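View pics/t9.png

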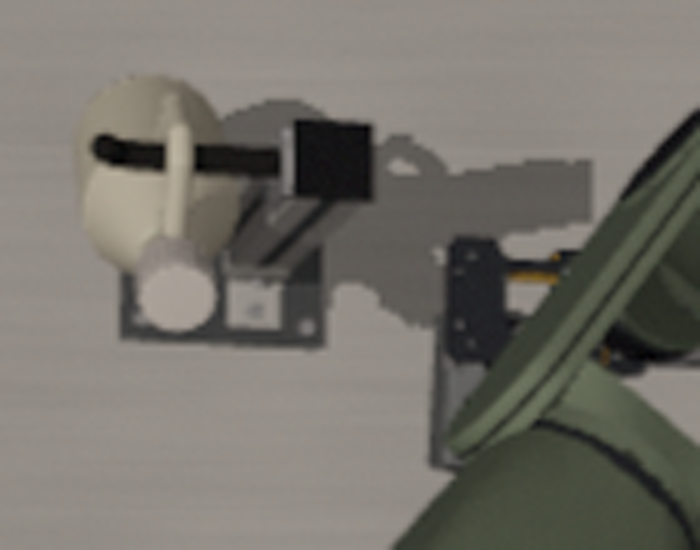

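Ten frames over half a second show no change above image noise, so the jug hangs still mid-bar, and the finger is over the button near (190,440) in the scene crop. I'll press in steps, watching the force.

Emit:
{"name": "jog_arm", "arguments": {"rows": [0,0,-1,0,0,0,1,0,0,-1.8,0,0,0,1,0,0,-2,0,0,0,1,0,0,-2,0,0,0,1]}}

```text
time_s: 16.35
eef_pos: [0.5553, -0.3778, 0.0685]
eef_rot: [0.021, 1.0, 0.003, -0.004]
force: [-0.7, 1.2, 1.9]
finger_gap: 0.004
```

Emit:
{"name": "jog_arm", "arguments": {"rows": [0,0,-0.3,0,0,0,1,0,0,-0.3,0,0,0,1]}}

```text
time_s: 16.55
eef_pos: [0.5556, -0.3781, 0.0658]
eef_rot: [0.021, 1.0, 0.003, -0.003]
force: [-0.7, -0.4, 3.3]
finger_gap: 0.004
```

Emit:
{"name": "jog_arm", "arguments": {"rows": [0,0,-0.3,0,0,0,1,0,0,-0.3,0,0,0,1]}}

```text
time_s: 16.75
eef_pos: [0.5558, -0.3782, 0.0634]
eef_rot: [0.021, 1.0, 0.003, -0.003]
force: [-2.1, 1.8, 5.6]
finger_gap: 0.006
```

Force rises from about 2 N at z = 0.0685 to 5.6 N at 0.0634, so the button is close to fully down. I'll press slightly further and hold.

Emit:
{"name": "jog_arm", "arguments": {"rows": [0,0,-0.25,0,0,0,1,0,0,-0.25,0,0,0,1,0,0,-0.25,0,0,0,1]}}

```text
time_s: 17.05
eef_pos: [0.5559, -0.3783, 0.0632]
eef_rot: [0.021, 1.0, 0.003, -0.003]
force: [-3.7, 2.7, 10.7]
finger_gap: 0.008
```

```bash
python3 - <<'E'
from h import *
import cv2
s=ctrl.get_state();print(s['time_s'],s['eef_pos'],s['force'])
c=optics.camera('scene')
cv2.imwrite("pics/s10.png",cv2.resize(c[200:380,120:320],None,fx=3.3,fy=3.3,interpolation=cv2.INTER_CUBIC))
E
```

```text
17.05 [ 0.55587165 -0.37827378  0.06318452] [-3.66855672  2.67507891 10.73968825]
```

View pics/s10.png

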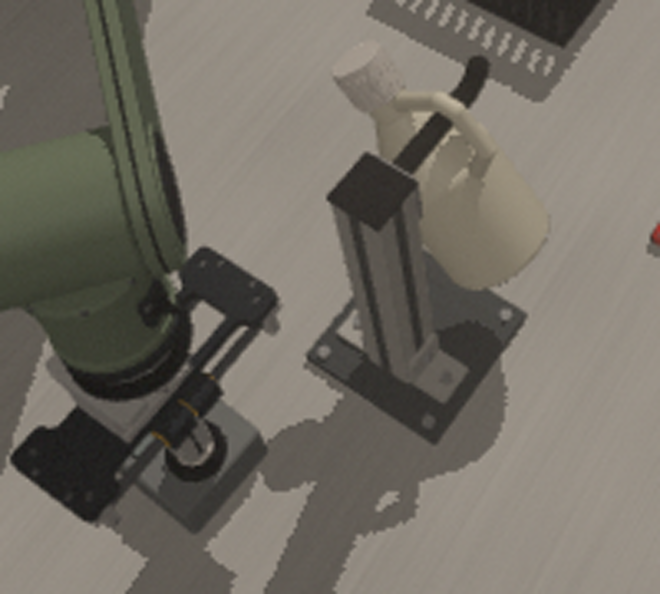

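The tool stopped at z = 0.0632 with 10.7 N. The travel is about 6 mm with a spring-like force rise, so the button is on its stop. I'll back off.

Emit:
{"name": "jog_arm", "arguments": {"rows": [0,0,1,0,0,0,1,0,0,4,0,0,0,1,0,0,8,0,0,0,1,0,0,12,0,0,0,1,0,0,15,0,0,0,1,0,0,15,0,0,0,1,0,0,15,0,0,0,1,0,0,15,0,0,0,1]}}

```text
time_s: 17.9
eef_pos: [0.5548, -0.3774, 0.2106]
eef_rot: [0.021, 1.0, 0.004, -0.005]
force: [-0.0, 1.3, -0.9]
finger_gap: 0.001
```

```bash
python3 - <<'E'
from h import *
import cv2
s=ctrl.get_state();print(s['time_s'],s['eef_pos'],s['force'],s['qvel'].round(3))
c=optics.camera('scene')
cv2.imwrite("pics/s11.png",cv2.resize(c[110:370,120:350],None,fx=2.3,fy=2.3,interpolation=cv2.INTER_CUBIC))
E
```

```text
17.9 [ 0.55482001 -0.37735053  0.21059485] [-0.00807254  1.26875285 -0.853555  ] [0.001 0.013 0.01  0.001 0.002 0.001]
```

View pics/s11.png

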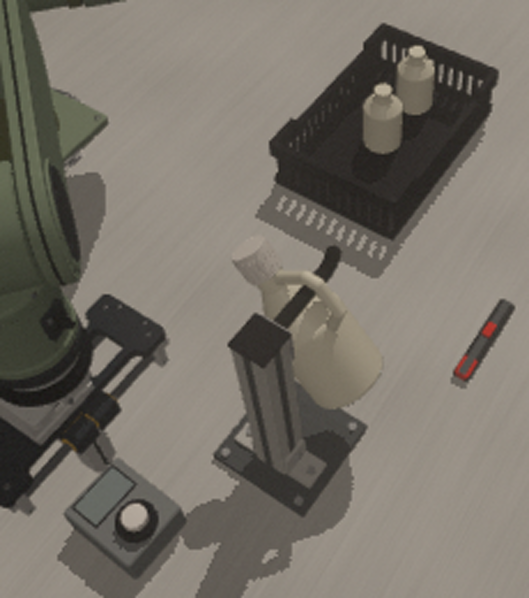

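The jug hangs mid-bar, the button at (135,517) in the crop is out again, and both bottles stand in the crate. The robot is clear of everything, so I'll hand in.

```bash
python3 -c "
from rig import ctrl
print(ctrl.close_job())"
```

```text
the job is handed in; nothing more can be done
None
```

The jug hangs by its handle on the level part of the hook, about 75–80 mm from the upright. The timer's start button has been pressed and let go. I handed the job in at about 18 s of the 62 s allowed; it reports no verdict.

- **Hanging:** I gripped the jug by its cap, slid the handle over the hook tip, tilted it about 26° and let go. Wrist force was near zero after release. Ten scene frames over 0.5 s, taken before the press, showed no motion above image noise.
- **Button:** Force rose from about 2 N to 5.6 N over about 5 mm. It then climbed to 10.7 N with the tool stopped at z = 0.063 m, so the button was on its stop. I inferred the press from this, as the button's travel cannot be read directly. The last picture shows the button out again.
- **Bottles and robot:** Both plain bottles stood upright in the crate in the last picture, and the arm was clear and still.
- **Disagreements:** The top and scene cameras differed by about 4–5 mm, so I used the wrist camera to adjust the grasp, the hook approach and the button position. While seating the jug, the handle pushed sideways on the hook with about 8 N. Backing off 2 mm cleared that before I let go.

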